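# Cover the sample chamber and clamp the detector leg at its mark

## Robot

A 7-joint arm with a two-finger parallel gripper is mounted at the origin on the work surface. World frame = base frame: x ahead of the robot, y to its left, z up, the work surface at z = 0. Lengths are in mm, angles in rad, forces in N, time in s.
With the tool pointing down it reaches from about 400 to 850 mm from the base axis. Payload 4.5 kg.
Tool frame: the origin (TCP) lies on the mounting face of the last link; the fingertips stand 173 mm ahead of it and the grasp point (between the pads) lies pinch_z ahead of it (pinch_z is the distance from the TCP to the grasp point, in mm); z points along the fingers, y is the line along which they close (so a half turn about z gives the same grasp; the last joint's range is limited). The gripper opens to 85 mm and grips with 20 to 120 N. Pads are 22 mm wide; open, the fingers measure 114 mm over their backs; the gripper's body (76 mm by 85 mm) begins 54 mm behind the grasp point. The pads swing forward as they close: fully open they stand 13 mm farther back than shut.
Start: joints at [1.294, 0.689, -0.195, 1.565, 0.157, 0.902, -0.215], TCP at [191.161, -595.059, 404.717] pointing down, gripper open.
Joint ranges: [-3.01, 3.01], [-0.46, 2.08], [-1.47, 1.51], [0.13, 2.56], [-1, 4.14], [0.04, 2.09], [-2.66, 2.66]. Speed limits (rad/s): [2.57, 2.57, 3.14, 3.14, 3.14, 3.14, 3.14].

## Interface

Orientations are given as a unit quaternion [w, x, y, z].
In Python, from station import * gives the robot as it stands. The module is installed in compiled form; this text tells all that it offers.
- The arm moves only by the tool carry_out, never from a script. Its argument "rows" is a list of rows, each a list of 7 numbers: the shift along the tool's x, y, z as a fraction of full scale, then the turn, a rotation vector about the tool's x, y, z as a fraction of full scale, then the opening, from 0 (shut) to 1 (fully open). A call has 1 to 10 rows; each row shifts and turns the commanded pose from where the row before left it, along the tool's axes as they then stand; what a row does not reach is not made up. Full scale, the value 1, is 2 cm for a shift and 6 degrees for a turn. A row lasts 1/10 s, in which the tool goes at most 50 mm and 8.59 degrees, less where a joint would pass 70% of its speed; a pose out of reach is approached as far as the arm can. A call with a number of a shift or a turn outside -1 to 1 is refused whole. A call with a gripper value outside its range is refused whole. The fingers move at their own pace and stop on an object; "squeeze" is the grip in N (left out, the last holds). Time passes only in rows, so rows that do not move let the fingers close. It gives the time, the measured TCP pose, the force, the opening and the grip force at its end, in the units of the state.
- get_obs(): the state, without advancing time (a new reading comes with each control period).
- snapshot(name): name is "side" or "top"; returns a dict with "pixels" (480x640x3 uint8, blue, green, red), "fov_y" (degrees; the focal length in pixels is half the picture's height over the tangent of half this angle, whatever the lens; pixels are square), "cx", "cy" (the principal point, pixels), "world_from_camera" (4x4, takes a point from camera to world coordinates). Camera axes: x right, y up, looking along -z (the intrinsics and any distortion apply to the point x, -y, -z); pixel columns grow to the right and rows downward; lengths in mm; the calibration is good to about 2 mm. A picture is of the moment at which its call begins. There is no depth.
- close_job(): hands the job in; it is judged then, once.
The state is a dict: "time_s": time; "qpos": joint angles; "dq": joint speeds; "joint_torque": joint torques, N m; "ee_pos": TCP position; "tcp_rot": TCP orientation; "force": force on the tool from outside, world axes, zero at the start; "wrist_torque": the same for the moment, N m; "gripper_width": finger opening in mm; "gripper_force": force on a finger pad.
Only numpy, scipy, OpenCV 4.12 (cv2) and the standard library are available. Lean on these libraries where they do the work, as an engineer would, in place of code of your own. Each camera call takes 0.05 s, during which the arm holds its last target. There are 200 camera calls.

## Task

The sample is loaded: put the round cover on the opening in the top of the blue chamber so that it sits flush, and let go of it. Then push the detector's sliding leg towards the chamber by its T-bar, against its spring, until the red pointer stands at the green index, and while you hold it there squeeze the red cam lever fully closed against the leg. Finish holding: keep the leg and the closed lever pinched together in the gripper at the mark, do not let go, and leave the other things on the bench where they are.

Things in the scene. Friction and masses are not known exactly. Their poses are not given: they have to be found in the camera images.
- bench_unit: blue sample chamber and detector slide on one fixed base plate. Origin at bench level on the slide's centre line; y axis along the slide towards the chamber, x across it, z up. Plate 90 mm wide, 12 mm high, y = -260 to 110 mm; on it a steel rib 8 mm wide, top 40 mm high; behind the leg an end stop 46 mm high at y = -236 mm. Chamber y = 110 to 270 mm, x = -85 to 85 mm, 150 mm high
- port (a point): centre of the round opening (66 mm across) in the chamber's top, at its upper face, 150 mm above the bench, at y = 190 mm of bench_unit; the sample inside stands 24 mm below it
- cover_knob (a point): the loose cover (0.13 to 0.21 kg): white disc 90 mm across, 8 mm thick, black spigot under it (62 mm across, 10 mm deep, fits the opening), upright black knob on top (28 mm across, 37 mm tall). Point on the knob's axis, 22 mm above the disc, 15 mm below the knob's top, 40 mm above the spigot's underside, on which it starts standing on the bench. Seated flush it is 30 mm above port; z is the axis
- leg (a joint): travel of the sliding leg, m: 0 at its back stop, grows towards the chamber (+y of bench_unit) to 0.10 at most. A spring pushes it back with 4 to 6 N; let go, it springs back. Aluminium bar (leg_bar) 16 mm wide, 45 to 70 mm above the bench, reaching 81 mm back from the T-bar; below it only the rib, free at both sides above the 12 mm plate. Detector head from 70 mm ahead of the T-bar, top 131 mm above the bench
- t_bar (a point): middle of the T-bar, on the leg's centre line, 87 mm above the bench, at y = -150 mm of bench_unit when the leg is at rest: a round steel bar 12 mm thick lying across above the leg from x = -64 to +56 mm, on a 12 mm stem. Open fingers astride the leg just behind it (-y side) can push it with their flanks. Axes as bench_unit
- leg_pointer (a point): tip of the red pointer on the leg's +x side, 50 mm ahead of the T-bar, 34 mm out, 20 mm above the bench; moves with the leg. Axes as bench_unit
- index_mark (a point): green index clip on the white scale beside the slide, 30 mm out on the +x side, 20 mm above the bench. The pointer must come level with it along y. Set differently each time, 45 to 85 mm ahead of the pointer at rest; not to be touched. Axes as bench_unit
- cam_lever (a joint): angle of the red lever, rad: 0 closed, along the bar's -x side; grows as it swings out to -x; starts 0.31 to 0.42. Carried by the leg on an upright pin 24 mm ahead of the T-bar, 13.5 mm to -x; points back under the T-bar; 92 mm long, 7 mm thick, 48 to 68 mm above the bench. Closed, leg and lever are 25 mm wide together, middle 4.5 mm to -x. Takes 0.05 N m or a little more, stays put; cam bites below 0.27
- lever_tip (a point): near the free end of the red cam lever, mid thickness, 58 mm above the bench, 86 mm from its hinge pin
- cuvette_rack: bystander: white rack 60 x 130 x 34 mm with cuvettes, 54 mm high over all; origin under its centre
- vial: bystander: small amber jar, 32 mm across, 62 mm high; origin under its centre
- beaker: bystander: glass beaker, 64 mm across, 85 mm high; origin under its centre
- wash_bottle: bystander: white bottle with a blue cap, 64 mm across, 170 mm high; origin under its centre
- screwdriver: bystander: yellow-handled screwdriver 170 mm long lying on the bench along its x axis
- filter_case: bystander: flat blue case 60 x 85 x 20 mm; origin under its centre
- mouse: bystander: black computer mouse, 105 x 58 mm, 34 mm high; origin under its centre
There are look-alikes about, which are no part of the job. Leave any purple, turquoise or yellow look-alike of the part that bears cover_knob alone.

How it is judged (in metres and radians):
On the way, in this order (a step that is already met when the one before it is completed fails the run):
1. the cover sits flush in the chamber's opening and has been let go (horizontal distance between cover_knob and port below 0.005 m and z of cover_knob in the frame of port below 0.0325 m and angle between cover_knob's own z axis and vertical below 0.05 rad and contact force between cover and the fingers below 0.1 N), for 0.2 s.
2. the leg is held with its pointer at the green index (within 5 mm) while the cam lever is still open (y of leg_pointer in the frame of index_mark between -0.005 and 0.005 m and value of joint cam_lever above 0.12 rad and contact force between leg and the fingers above 0.5 N), for 0.2 s.
3. the cam lever is closed with the leg still at the mark, both in the gripper's pinch (y of leg_pointer in the frame of index_mark between -0.005 and 0.005 m and value of joint cam_lever below 0.05 rad and contact force between each of leg_bar, cam_lever and the fingers above 2 N), for 0.3 s.
At the end, for the whole second after the job is handed in: Cover down on its rim, level, within 5 mm of the opening's centre, untouched; pointer within 5 mm of the green index along the slide; cam lever under 0.05 rad; fingers still pressing on the leg and on the lever with over 2 N each; leg at rest (all of step 1 and all of step 3 and linear speed of leg below 0.01 m/s); the arm keeps its last pose, push and grip.
It fails at once if a bystander on the bench was shifted by more than 25 mm (distance of any of cuvette_rack, vial, beaker, wash_bottle, screwdriver, filter_case, mouse from where it was at the start of the episode above 0.025 m).
It also fails if it takes over 54 s, if anything falls off the work surface, if the arm or the gripper's body presses on something with over 40 N, if the wrist force passes 120 N, or if a joint passes its speed limit or range.

## Working session

There is one attempt and no reset: what is moved stays moved. The work goes in short steps, Python scripts to look and compute and a tool call to move; the robot and the scene stay as the last step left them, time stands still between calls to the robot, and variables do not carry over. Pictures are saved under pics/ and viewed, at most 10 in all, crops included, and the job is handed in when it is done.

Besides the shell and the picture viewer there is one more tool, called after "Emit:" as name([rows], argument=value, ...), one row to a line, values as JSON. carry_out: Moves the arm, as the interface text tells. Shift numbers are shares of 2 cm and turn numbers shares of 6 degrees, none past 1 either way. Its arguments: {"type":"object","properties":{"rows":{"type":"array"},"squeeze":{"type":"number"}},"required":["rows"]}

```bash
mkdir -p pics
python3 - <<'E'
from station import *
import cv2,numpy as np
o=get_obs();print({k:np.round(v,3).tolist() for k,v in o.items()})
try: print('pinch',pinch_z)
except Exception as e: print(e)
for n in("side","top"):
    s=snapshot(n);cv2.imwrite(f'pics/{n}0.png',s['pixels']);print(n,s['fov_y'],s['cx'],s['cy'],[k for k in s if k not in('pixels',)],np.round(s['world_from_camera'],3).tolist(),{k:v for k,v in s.items() if 'dist' in k})
E
```

```text
{'time_s': 0.0, 'qpos': [1.294, 0.69, -0.195, 1.566, 0.157, 0.903, -0.215], 'dq': [-0.0, 0.001, 0.0, 0.0, 0.001, 0.001, 0.002], 'joint_torque': [0.001, -53.962, -1.266, -15.854, 0.009, 0.01, 0.0], 'ee_pos': [191.01, -594.75, 403.873], 'tcp_rot': [-0.001, 0.988, 0.155, -0.0], 'force': [-0.291, -0.049, -0.998], 'wrist_torque': [0.019, 0.025, -0.032], 'gripper_force': 0.0, 'gripper_width': 85.508}
pinch 154.70000000000002
side 50.57306316171535 315.0387001649709 239.28000471699977 ['fov_y', 'cx', 'cy', 'world_from_camera'] [[-0.803, 0.363, -0.472, -226.328], [-0.596, -0.472, 0.65, 1050.389], [0.013, 0.803, 0.596, 1081.153], [0.0, 0.0, 0.0, 1.0]] {}
top 43.2308244554298 326.26374448174727 238.72900182093932 ['fov_y', 'cx', 'cy', 'world_from_camera'] [[0.013, 0.992, -0.125, 344.009], [-1.0, 0.012, -0.004, 9.572], [-0.002, 0.125, 0.992, 1648.019], [0.0, 0.0, 0.0, 1.0]] {}
```

View pics/top0.png

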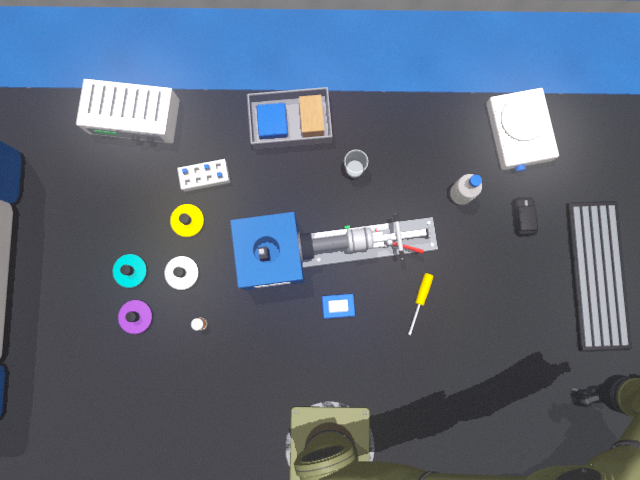

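View pics/side0.png

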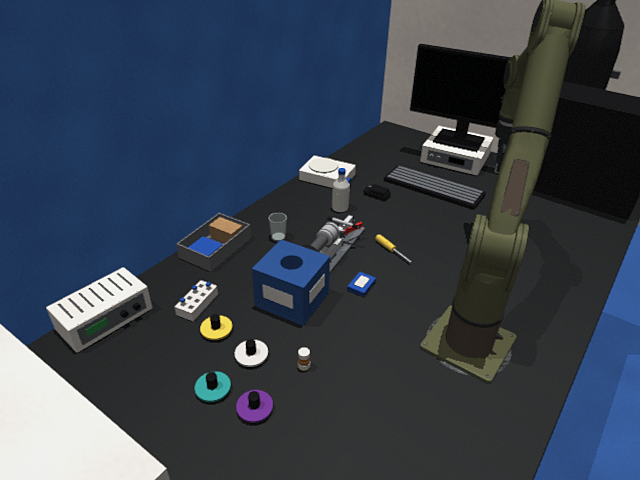

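The top view shows four covers: yellow (187,220), turquoise (129,270), purple (135,317) and white (181,273). The white one fits the description (white disc, black knob). The chamber is at (267,250), the slide runs right to about (437,237), and the red lever is at about (410,247). I'll confirm in one enlarged composite crop and measure.

```bash
cat > h.py <<'E'
import cv2,numpy as np
from station import *
class Cam:
    def __init__(s,n):
        d=snapshot(n);s.im=d['pixels'];s.f=240/np.tan(np.radians(d['fov_y']/2));s.c=np.array([d['cx'],d['cy']]);s.T=np.array(d['world_from_camera'])
    def ray(s,p):
        v=np.array([(p[0]-s.c[0])/s.f,-(p[1]-s.c[1])/s.f,-1]);return s.T[:3,3],s.T[:3,:3]@v
    def at(s,p,z):
        o,d=s.ray(p);return o+d*(z-o[2])/d[2]
    def px(s,P):
        q=s.T[:3,:3].T@(np.asarray(P,float)-s.T[:3,3]);return s.c+s.f*np.array([q[0],-q[1]])/-q[2]
def tri(a,pa,b,pb):
    (o1,d1),(o2,d2)=a.ray(pa),b.ray(pb)
    t=np.linalg.lstsq(np.c_[d1,-d2],o2-o1,rcond=None)[0];A=o1+d1*t[0];B=o2+d2*t[1];return (A+B)/2,np.linalg.norm(A-B)
def blobs(im,lo,hi,roi,amin=4):
    x0,y0,x1,y1=roi;m=cv2.inRange(cv2.cvtColor(im,cv2.COLOR_BGR2HSV)[y0:y1,x0:x1],np.array(lo),np.array(hi))
    n,l,st,ce=cv2.connectedComponentsWithStats(m)
    out=[]
    for i in range(1,n):
        if st[i,4]>=amin:
            ys,xs=np.where(l==i);out.append((st[i,4],(ce[i]+[x0,y0]),np.c_[xs+x0,ys+y0]))
    return sorted(out,key=lambda t:-t[0])
RED=((0,120,90),(8,255,255))
E
python3 - <<'E'
from h import *
t,s=Cam('top'),Cam('side')
c1=cv2.resize(t.im[195:345,100:220],None,fx=4,fy=4,interpolation=cv2.INTER_CUBIC)[:600,:300*1]
c1=cv2.resize(t.im[245:300,150:215],(390,330),interpolation=cv2.INTER_CUBIC)
c2=cv2.resize(s.im[330:375,225:280],(400,330),interpolation=cv2.INTER_CUBIC)
c3=cv2.resize(t.im[205:275,295:445],(790,369),interpolation=cv2.INTER_CUBIC)[:265]
cv2.imwrite('pics/c1.png',np.vstack([np.hstack([c1,c2]),c3]))
# white disc top
for cam,roi in((t,(155,245,212,300)),(s,(225,330,280,375))):
    for a,c,p in blobs(cam.im,(0,0,110),(180,60,255),roi)[:2]:
        h=cv2.convexHull(p.astype(np.float32));e=cv2.fitEllipse(h);print('disc',a,c,e,cam.at(e[0],18))
    for a,c,p in blobs(cam.im,(0,0,0),(180,255,45),roi)[:4]: print(' dark',a,c)
B=blobs(t.im,(95,120,60),(125,255,255),(225,205,310,295))
for a,c,p in B[:1]:
    r=cv2.minAreaRect(p.astype(np.float32));print('chamber',a,r);print([np.round(t.at(q,150),1).tolist() for q in cv2.boxPoints(r)])
for a,c,p in blobs(t.im,*RED,(300,205,450,275)):
    r=cv2.minAreaRect(p.astype(np.float32));print('red',a,c,np.round(cv2.boxPoints(r),1).tolist())
for a,c,p in blobs(t.im,(45,100,60),(80,255,255),(300,205,450,275)): print('green',a,c,t.at(c,20),p.min(0),p.max(0))
for a,c,p in blobs(s.im,*RED,(300,200,400,280)): print('s red',a,c,p.min(0),p.max(0))
for a,c,p in blobs(s.im,(45,100,60),(80,255,255),(300,200,400,280)): print('s green',a,c)
E
```

```text
disc 865 [180.93063584 272.51445087] ((180.77638244628906, 272.43634033203125), (34.109764099121094, 34.982723236083984), 49.701812744140625) [453.61851199 406.48220403  18.        ]
disc 558 [251.01075269 353.3297491 ] ((250.89382934570312, 352.1136474609375), (25.633546829223633, 34.19361114501953), 81.13545989990234) [449.25299763 406.49688963  18.        ]
 dark 356 [251.17134831 352.81741573]
 dark 47 [229.85106383 334.78723404]
chamber 4433 ((266.6307678222656, 250.54615783691406), (71.69207000732422, 66.85472106933594), 82.87498474121094)
[[579.8, 259.2, 150.0], [602.9, 93.5, 150.0], [425.0, 68.1, 150.0], [402.5, 231.4, 150.0]]
red 63 [412.95238095 248.58730159] [[402.3999938964844, 246.8000030517578], [403.3999938964844, 243.8000030517578], [423.20001220703125, 250.39999389648438], [422.20001220703125, 253.39999389648438]]
red 9 [394.66666667 243.11111111] [[393.0, 243.0], [394.5, 241.5], [396.5, 243.5], [395.0, 245.0]]
green 18 [346.66666667 226.5       ] [583.9783128  -39.40004541  20.        ] [344 225] [349 228]
s red 18 [358.72222222 222.77777778] [355 221] [362 224]
s red 14 [347.28571429 228.28571429] [344 226] [351 230]
```

View pics/c1.png

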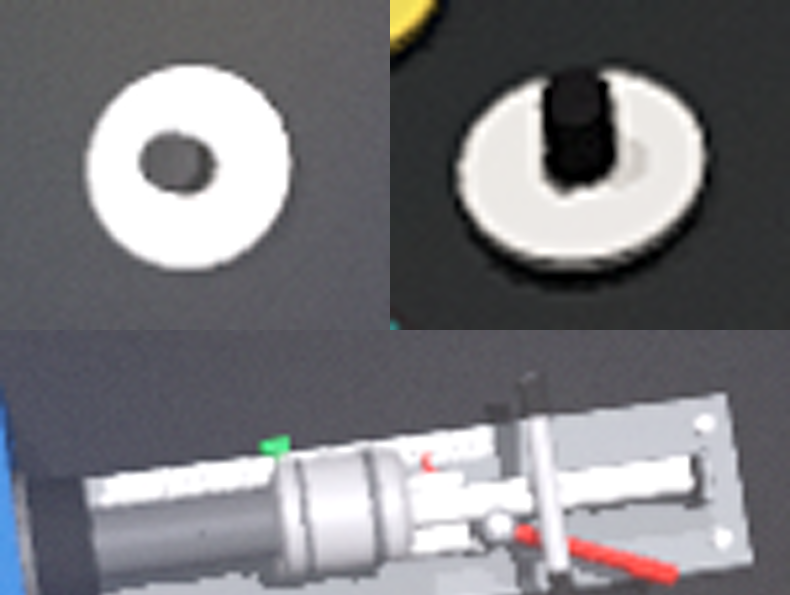

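The composite confirms that the white disc with the black knob is the right cover. In the top view it is at (181,272) and in the side view at (251,353), giving about (452,406). The lower strip shows the green clip at (347,226), the T-bar near column 398, and the lever. Next I'll measure the port, T-bar and lever.

Run:
```python
from h import *
t,s=Cam('top'),Cam('side')
def hole(cam,roi):
    g=cv2.cvtColor(cam.im,cv2.COLOR_BGR2HSV)[...,2];x0,y0,x1,y1=roi
    print(np.median(g[y0:y1,x0:x1]))
    m=(g[y0:y1,x0:x1]<75).astype(np.uint8)
    n,l,st,ce=cv2.connectedComponentsWithStats(m);i=1+st[1:,4].argmax();ys,xs=np.where(l==i)
    e=cv2.fitEllipse(cv2.convexHull(np.c_[xs+x0,ys+y0].astype(np.float32)));return e
for cam,roi in((t,(245,228,290,272)),(s,(272,250,312,277))):
    e=hole(cam,roi);print('hole',e,cam.at(e[0],150))
# V profile of top rows across chamber
g=t.im[:,:,0].astype(int);print('col266 B',g[208:292,266].tolist());print('row240',g[240,228:306].tolist())
c1=cv2.resize(s.im[205:275,305:385],(790,691),interpolation=cv2.INTER_CUBIC)[:600]
cv2.imwrite('pics/c2.png',c1)
hs=cv2.cvtColor(t.im,cv2.COLOR_BGR2HSV)
for a,c,p in blobs(t.im,(0,70,60),(12,255,255),(300,205,450,275),2): print('red',a,c,p.min(0),p.max(0))
```

```text
231.0Traceback (most recent call last):
  File "<stdin>", line 10, in <module>
  File "<stdin>", line 8, in hole
cv2.error: OpenCV(4.12.0) /io/opencv/modules/imgproc/src/shapedescr.cpp:361: error: (-201:Incorrect size of input array) There should be at least 5 points to fit the ellipse in function 'fitEllipseNoDirect'
```

Run:
```python
from h import *
t,s=Cam('top'),Cam('side')
print(get_obs()['time_s'])
c1=cv2.resize(s.im[205:275,305:385],(400,350),interpolation=cv2.INTER_CUBIC)
c2=cv2.resize(t.im[205:295,225:315],(400,350),interpolation=cv2.INTER_CUBIC)
cv2.imwrite('pics/c2.png',np.hstack([c1,c2]))
print('col266',t.im[208:292:2,266,:2].tolist());print('row242',t.im[242,228:306:2,:2].tolist())
print('side',s.im[262,250:335:3,:2].tolist())
for a,c,p in blobs(t.im,(0,70,60),(12,255,255),(300,205,450,275),2): print('red',a,c,p.min(0),p.max(0))
```

```text
0.4
col266 [[97, 86], [97, 84], [96, 82], [97, 84], [224, 150], [230, 152], [230, 152], [229, 152], [230, 152], [230, 152], [231, 154], [232, 156], [230, 153], [230, 154], [170, 105], [131, 80], [130, 80], [204, 132], [217, 141], [180, 114], [107, 88], [105, 92], [100, 84], [102, 85], [103, 86], [79, 57], [72, 45], [218, 142], [232, 155], [233, 155], [233, 155], [233, 153], [234, 154], [234, 155], [235, 156], [235, 155], [235, 156], [234, 155], [151, 92], [163, 152], [91, 69], [90, 70]]
row242 [[100, 91], [99, 90], [129, 99], [231, 155], [231, 155], [234, 159], [231, 154], [231, 155], [232, 157], [232, 153], [231, 153], [231, 154], [231, 153], [221, 143], [125, 76], [131, 81], [134, 85], [130, 79], [133, 84], [204, 132], [195, 122], [134, 83], [132, 81], [133, 80], [138, 84], [221, 145], [232, 152], [232, 154], [232, 153], [233, 156], [232, 156], [234, 157], [232, 154], [231, 153], [231, 153], [167, 142], [134, 121], [93, 77], [91, 76]]
side [[42, 41], [44, 42], [43, 42], [159, 93], [153, 89], [152, 88], [154, 89], [150, 88], [150, 88], [154, 89], [94, 55], [57, 34], [59, 34], [58, 34], [59, 35], [58, 36], [59, 33], [50, 29], [156, 92], [152, 89], [152, 90], [154, 89], [151, 89], [154, 89], [153, 90], [74, 42], [53, 27], [83, 81], [105, 101]]
red 63 [413.04761905 248.61904762] [403 245] [422 252]
red 9 [394.33333333 243.22222222] [393 242] [396 244]
```

View pics/c2.png

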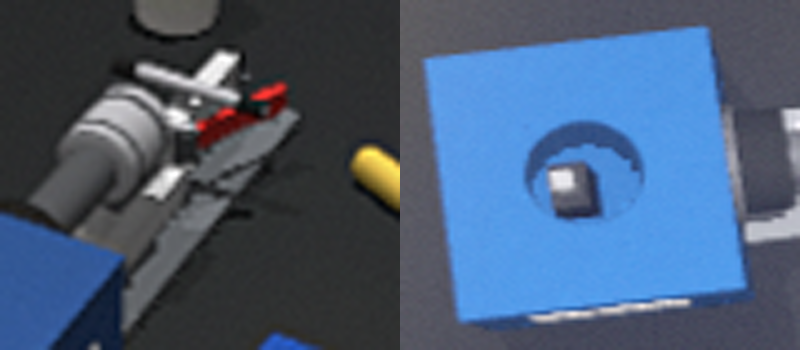

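The crop shows the open port in the top view, centre about (266.6,249). In the side view the T-bar and red lever are partly hidden.

Run:
```python
from h import *
t,s=Cam('top'),Cam('side')
b=s.im[...,0];roi=(265,248,318,280);x0,y0,x1,y1=roi
m=(b[y0:y1,x0:x1]<100).astype(np.uint8);n,l,st,ce=cv2.connectedComponentsWithStats(m)
for i in range(1,n):
    if st[i,4]>60:
        ys,xs=np.where(l==i);e=cv2.fitEllipse(cv2.convexHull(np.c_[xs+x0,ys+y0].astype(np.float32)));print('sidehole',st[i],np.round(e[0],1),e[1],s.at(e[0],150).round(1))
print('tophole',t.at((266.6,249),150).round(1)); 
# chamber top-edges in top view via mask edges
B=blobs(t.im,(95,120,200),(125,255,255),(225,205,310,295))[0][2]
cols=np.arange(240,296);top=[(c,B[B[:,0]==c][:,1].min()-.5) for c in cols]
rows=np.arange(222,275);lef=[(B[B[:,1]==r][:,0].min()-.5,r) for r in rows]
W=np.array([t.at(p,150)[:2] for p in top]);k=np.polyfit(W[:,1],W[:,0],1);print('far edge: x=',k,'yaw',np.degrees(np.arctan(-k[0])))
W2=np.array([t.at(p,150)[:2] for p in lef]);k2=np.polyfit(W2[:,0],W2[:,1],1);print('left edge: y=',k2,np.degrees(np.arctan(k2[0])))
# slide strip: bar axis & tbar
g=cv2.cvtColor(t.im,cv2.COLOR_BGR2GRAY).astype(int)
for r in range(212,266,3): print(r,g[r,388:412].tolist())
for c in (408,412,416,420,424): print('c',c,g[222:250,c].tolist())
```

```text
sidehole [ 15   7  23  15 247] [291.1 262. ] (13.999841690063477, 21.92403221130371) [500.9 165.8 150. ]
tophole [505.8 163.2 150. ]
far edge: x= [-1.14755605e-01  6.09599982e+02] yaw 6.546375979805388
left edge: y= [1.47933491e-01 1.70255981e+02] 8.414933832091728
212 [89, 90, 93, 88, 90, 90, 88, 88, 90, 89, 89, 88, 89, 88, 91, 92, 88, 86, 89, 87, 88, 86, 88, 86]
215 [91, 90, 90, 89, 87, 79, 85, 83, 84, 82, 83, 85, 91, 89, 89, 89, 88, 92, 87, 90, 87, 89, 88, 87]
218 [90, 86, 90, 90, 90, 87, 74, 83, 85, 86, 83, 89, 90, 91, 90, 91, 91, 89, 90, 90, 90, 90, 92, 87]
221 [76, 74, 69, 78, 92, 89, 86, 124, 167, 184, 183, 142, 168, 190, 189, 193, 196, 197, 195, 198, 203, 205, 206, 206]
224 [209, 130, 126, 126, 129, 157, 200, 199, 238, 255, 236, 208, 205, 205, 203, 203, 204, 204, 206, 205, 204, 204, 205, 204]
227 [228, 127, 129, 130, 126, 155, 199, 182, 221, 245, 251, 226, 193, 204, 207, 205, 207, 206, 206, 206, 205, 205, 204, 204]
230 [205, 193, 128, 129, 128, 156, 206, 203, 204, 240, 255, 234, 206, 206, 205, 206, 206, 206, 205, 205, 205, 205, 203, 199]
233 [187, 184, 172, 196, 238, 255, 254
[... 1282 characters left out ...]
5, 204, 205, 205, 255, 255, 255, 255, 255, 255, 203, 117, 134, 182, 189, 190, 192, 191, 175, 153, 146, 114, 114]
c 412 [205, 203, 205, 203, 203, 204, 205, 207, 198, 255, 255, 255, 255, 255, 231, 150, 108, 180, 190, 189, 192, 192, 191, 204, 194, 160, 144, 110]
c 416 [204, 203, 204, 204, 205, 203, 205, 205, 255, 255, 255, 255, 255, 255, 202, 109, 177, 189, 189, 190, 190, 191, 204, 208, 207, 192, 159, 136]
c 420 [203, 205, 205, 204, 205, 206, 205, 212, 255, 255, 255, 255, 255, 218, 136, 106, 177, 190, 189, 189, 190, 191, 204, 207, 205, 208, 197, 163]
c 424 [204, 204, 204, 205, 205, 205, 205, 255, 255, 255, 255, 255, 255, 202, 106, 104, 165, 187, 191, 191, 190, 193, 204, 207, 207, 208, 207, 208]
```

```bash
cat >> h.py <<'E'
from scipy.spatial.transform import Rotation as R
def pose():
    o=get_obs();q=o['tcp_rot'];return np.array(o['ee_pos']),R.from_quat([q[1],q[2],q[3],q[0]]),o
E
python3 - <<'E'
from h import *
t=Cam('top')
p,r,o=pose();print(p)
for q in((408,233.7),(424,232)):print('bar',t.at(q,70).round(1))
for q in((397,224),(400.7,248)):print('tbar',t.at(q,90).round(1))
print('tb mid',t.at((399,235),87).round(1),'bar low', 'idx',t.at((346.7,226.5),20).round(1),'lever tip',t.at((422,251.5),58).round(1))
# plan: wp list of (x,y), n rows, turn per row(deg)
phi=17.8;cur=np.array([191.,-595.])
for (x,y,n,d) in((370,-490,10,-6),(500,-390,8,-2.4375)):
    st=(np.array([x,y])-cur)/n
    for i in range(n):
        f=np.radians(phi);a=st@[np.cos(f),np.sin(f)];b=st@[np.sin(f),-np.cos(f)]
        print([round(a/20,2),round(b/20,2),0,0,0,round(d/6,2),1]);phi-=d
    cur=np.array([x,y])
print(phi)
E
```

```text
[ 191.14857757 -595.0463264   404.71729005]
bar [ 559.5 -199.2   70. ]
bar [ 564.5 -241.3   70. ]
tbar [ 581.9 -168.1   90. ]
tbar [ 519.2 -177.5   90. ]
tb mid [ 553.5 -173.6   87. ] bar low idx [584.  -39.5  20. ] lever tip [ 514.2 -237.5   58. ]
[np.float64(1.01), np.float64(-0.23), 0, 0, 0, -1.0, 1]
[np.float64(1.03), np.float64(-0.12), 0, 0, 0, -1.0, 1]
[np.float64(1.04), np.float64(-0.01), 0, 0, 0, -1.0, 1]
[np.float64(1.03), np.float64(0.1), 0, 0, 0, -1.0, 1]
[np.float64(1.02), np.float64(0.21), 0, 0, 0, -1.0, 1]
[np.float64(0.99), np.float64(0.31), 0, 0, 0, -1.0, 1]
[np.float64(0.95), np.float64(0.41), 0, 0, 0, -1.0, 1]
[np.float64(0.9), np.float64(0.51), 0, 0, 0, -1.0, 1]
[np.float64(0.85), np.float64(0.6), 0, 0, 0, -1.0, 1]
[np.float64(0.78), np.float64(0.69), 0, 0, 0, -1.0, 1]
[np.float64(0.78), np.float64(0.66), 0, 0, 0, -0.41, 1]
[np.float64(0.75), np.float64(0.69), 0, 0, 0, -0.41, 1]
[np.float64(0.72), np.float64(0.73), 0, 0, 0, -0.41, 1]
[np.float64(0.69), np.float64(0.76), 0, 0, 0, -0.41, 1]
[np.float64(0.66), np.float64(0.79), 0, 0, 0, -0.41, 1]
[np.float64(0.63), np.float64(0.81), 0, 0, 0, -0.41, 1]
[np.float64(0.59), np.float64(0.84), 0, 0, 0, -0.41, 1]
[np.float64(0.55), np.float64(0.86), 0, 0, 0, -0.41, 1]
97.3
```

Emit:
carry_out([
  [1, -0.23, 0, 0, 0, -1, 1],
  [1, -0.12, 0, 0, 0, -1, 1],
  [1, 0, 0, 0, 0, -1, 1],
  [1, 0.1, 0, 0, 0, -1, 1],
  [1, 0.21, 0, 0, 0, -1, 1],
  [0.99, 0.31, 0, 0, 0, -1, 1],
  [0.95, 0.41, 0, 0, 0, -1, 1],
  [0.9, 0.51, 0, 0, 0, -1, 1],
  [0.85, 0.6, 0, 0, 0, -1, 1],
  [0.78, 0.69, 0, 0, 0, -1, 1],
])

```text
time_s: 1.55
ee_pos: [368.7, -491.2, 404.8]
tcp_rot: [0.0, 0.777, 0.63, -0.0]
force: [1.0, -0.8, 0.5]
gripper_width: 85.1
gripper_force: 0.0
```

Emit:
carry_out([
  [0.78, 0.66, 0, 0, 0, -0.42, 1],
  [0.75, 0.69, 0, 0, 0, -0.42, 1],
  [0.72, 0.73, 0, 0, 0, -0.42, 1],
  [0.69, 0.76, 0, 0, 0, -0.42, 1],
  [0.66, 0.79, 0, 0, 0, -0.42, 1],
  [0.63, 0.81, 0, 0, 0, -0.42, 1],
  [0.59, 0.84, 0, 0, 0, -0.42, 1],
  [0.55, 0.86, 0, 0, 0, -0.42, 1],
  [1, 0, 0, 0, 0, 0, 1],
  [1, 0, 0, 0, 0, 0, 1],
])

```text
time_s: 2.55
ee_pos: [493.2, -350.1, 404.5]
tcp_rot: [0.0, 0.655, 0.755, 0.0]
force: [-0.3, -0.5, -0.8]
gripper_width: 85.1
gripper_force: 0.0
```

Emit:
carry_out([
  [1, 0, 0, 0, 0, 0, 1],
  [1, 0, 0, 0, 0, 0, 1],
  [1, 0, 0, 0, 0, 0, 1],
  [1, 0, 0, 0, 0, 0, 1],
  [1, 0, 0, 0, 0, 0, 1],
  [1, 0, 0, 0, 0, 0, 1],
  [1, 0, 0, 0, 0, 0, 1],
  [1, 0, 0, 0, 0, 0, 1],
  [1, 0, 0, 0, 0, 0, 1],
  [1, 0, 0, 0, 0, 0, 1],
])

```text
time_s: 3.55
ee_pos: [464.7, -152.0, 404.8]
tcp_rot: [0.0, 0.656, 0.755, 0.0]
force: [0.5, -0.0, -0.5]
gripper_width: 85.6
gripper_force: 0.0
```

Emit:
carry_out([
  [1, 0.12, 0, 0, 0, 0, 1],
  [1, 0.12, 0, 0, 0, 0, 1],
  [1, 0.12, 0, 0, 0, 0, 1],
  [1, 0.12, 0, 0, 0, 0, 1],
  [1, 0.12, 0, 0, 0, 0, 1],
  [1, 0.12, 0, 0, 0, 0, 1],
  [1, 0.12, 0, 0, 0, 0, 1],
  [1, 0.12, 0, 0, 0, 0, 1],
  [1, 0.12, 0, 0, 0, 0, 1],
  [1, 0.12, 0, 0, 0, 0, 1],
])

```text
time_s: 4.55
ee_pos: [460.6, 49.6, 404.8]
tcp_rot: [0.0, 0.655, 0.755, 0.0]
force: [-0.2, 0.7, -0.4]
gripper_width: 85.4
gripper_force: 0.0
```

Emit:
carry_out([
  [1, 0.12, 0, 0, 0, 0, 1],
  [1, 0.12, 0, 0, 0, 0, 1],
  [1, 0.12, 0, 0, 0, 0, 1],
  [1, 0.12, 0, 0, 0, 0, 1],
  [1, 0.12, 0, 0, 0, 0, 1],
  [1, 0.12, 0, 0, 0, 0, 1],
  [1, 0.12, 0, 0, 0, 0, 1],
  [1, 0.12, 0, 0, 0, 0, 1],
  [1, 0.12, 0.5, 0, 0, 0, 1],
  [1, 0.12, 0.7, 0, 0, 0, 1],
])

```text
time_s: 5.55
ee_pos: [456.5, 251.3, 381.0]
tcp_rot: [0.0, 0.656, 0.755, 0.001]
force: [0.7, -0.7, -0.2]
gripper_width: 85.0
gripper_force: 0.0
```

Emit:
carry_out([
  [1, 0.12, 1, 0, 0, 0, 1],
  [1, 0.12, 1, 0, 0, 0, 1],
  [1, 0.12, 1, 0, 0, 0, 1],
  [1, 0.12, 1, 0, 0, 0, 1],
  [1, 0.12, 1, 0, 0, 0, 1],
  [1, 0.1, 1, 0, 0, 0, 1],
  [1, 0.1, 0, 0, 0, 0, 1],
  [0.7, 0, 0, 0, 0, 0, 1],
  [0, 0, 0, 0, 0, 0, 1],
])

```text
time_s: 6.45
ee_pos: [449.7, 407.2, 261.0]
tcp_rot: [-0.001, 0.655, 0.756, 0.001]
force: [-0.3, -0.2, 0.4]
gripper_width: 85.0
gripper_force: 0.0
```

Run:
```python
from h import *
t,s=Cam('top'),Cam('side')
p,r,o=pose();print(p,r.as_matrix().round(3).tolist())
g=r.apply([0,0,154.7])+p;print('grasp',g,t.px(g),s.px(g), 'cover pred',s.px([452,406.5,18]))
x,y=map(int,t.px(g));a=cv2.resize(t.im[y-40:y+40,x-40:x+40],(400,400),interpolation=cv2.INTER_CUBIC)
x,y=map(int,s.px([452,406,40]));b=cv2.resize(s.im[y-45:y+35,x-40:x+40],(400,400),interpolation=cv2.INTER_CUBIC)
cv2.imwrite('pics/c3.png',np.hstack([a,b]));print(x,y)
```

```text
[450.88459184 403.90856477 260.9640073 ] [[-0.139, 0.99, 0.001], [0.99, 0.139, -0.001], [-0.001, 0.0, -1.0]]
grasp [450.9754988  403.79851466 106.26407316] [173.46244448 271.05371832] [248.99980075 328.38435903] cover pred [250.13675248 351.63804701]
249 346
```

View pics/c3.png

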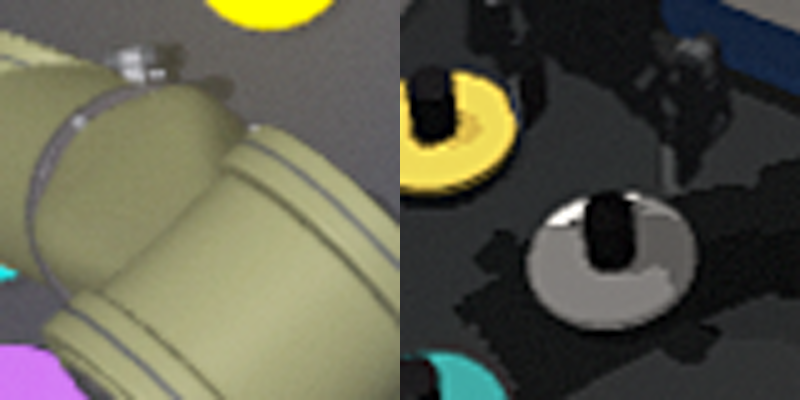

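The top view is blocked by the arm. In the side view the open fingers straddle the white cover's knob (crop 610,235), so I can descend and grip.

Emit:
carry_out([
  [0.05, 0, 0.9, 0, 0, 0, 1],
  [0, 0, 0.9, 0, 0, 0, 1],
  [0, 0, 0.9, 0, 0, 0, 1],
  [0, 0, 0.6, 0, 0, 0, 1],
  [0, 0, 0, 0, 0, 0, 0.6],
  [0, 0, 0, 0, 0, 0, 0.3],
  [0, 0, 0, 0, 0, 0, 0.1],
  [0, 0, 0, 0, 0, 0, 0],
  [0, 0, 0, 0, 0, 0, 0],
  [0, 0, 0, 0, 0, 0, 0],
], squeeze=40)

```text
time_s: 7.55
ee_pos: [451.2, 405.4, 195.8]
tcp_rot: [0.0, 0.656, 0.754, 0.001]
force: [-0.1, -0.5, 6.2]
gripper_width: 26.7
gripper_force: 39.6
```

Emit:
carry_out([
  [0, 0, -0.3, 0, 0, 0, 0],
  [0, 0, -0.7, 0, 0, 0, 0],
  [0, 0, -1, 0, 0, 0, 0],
  [0, 0, -1, 0, 0, 0, 0],
  [0, 0, -1, 0, 0, 0, 0],
  [0, 0, -1, 0, 0, 0, 0],
  [0, 0, -1, 0, 0, 0, 0],
  [0, 0, -1, 0, 0, 0, 0],
  [0, 0, -1, 0, 0, 0, 0],
  [0, 0, -1, 0, 0, 0, 0],
])

```text
time_s: 8.55
ee_pos: [450.4, 404.8, 376.3]
tcp_rot: [0.0, 0.656, 0.755, -0.0]
force: [-0.5, 0.6, -2.0]
gripper_width: 26.6
gripper_force: 39.6
```

Emit:
carry_out([
  [-0.6, 0, 0, 0, 0, 0, 0],
  [-1, 0.1, 0, 0, 0, 0, 0],
  [-1, 0.1, 0, 0, 0, 0, 0],
  [-1, 0.1, 0, 0, 0, 0, 0],
  [-1, 0.1, 0, 0, 0, 0, 0],
  [-1, 0.1, 0, 0, 0, 0, 0],
  [-1, 0.1, 0, 0, 0, 0, 0],
  [-1, 0.1, 0, 0, 0, 0, 0],
  [-1, 0.1, 0, 0, 0, 0, 0],
  [-1, 0.1, 0, 0, 0, 0, 0],
])

```text
time_s: 9.55
ee_pos: [494.8, 215.2, 373.9]
tcp_rot: [-0.0, 0.656, 0.754, -0.001]
force: [0.2, -0.2, -1.8]
gripper_width: 27.0
gripper_force: 39.7
```

Emit:
carry_out([
  [-1, 0.1, 0, 0, 0, 0, 0],
  [-1, 0, 0, 0, 0, 0, 0],
  [-0.6, 0, 0, 0, 0, 0, 0],
  [-0.2, 0, 0, 0, 0, 0, 0],
  [0, 0, 0, 0, 0, 0, 0],
  [0, 0, 0, 0, 0, 0, 0],
])

```text
time_s: 10.15
ee_pos: [504.7, 163.3, 374.7]
tcp_rot: [-0.0, 0.656, 0.755, 0.0]
force: [0.6, 0.4, -2.0]
gripper_width: 27.0
gripper_force: 39.7
```

Run:
```python
from h import *
t,s=Cam('top'),Cam('side')
P=[];
for i in range(3): p,r,o=pose();P.append(p);s=Cam('side')
print(np.round(P,1).tolist(),o['force'],o['gripper_width'])
g=P[-1]-[0,0,154.7];print('grasp',g,t.px(g),s.px(g))
zd=g[2]-22;print('disc top z',zd)
q=s.px([g[0],g[1],zd]);print('pred disc centre px',q)
x,y=map(int,q)
for a,c,p in blobs(s.im,(0,0,70),(180,60,255),(x-40,y-30,x+40,y+30),80)[:3]:
    e=cv2.fitEllipse(cv2.convexHull(p.astype(np.float32)));print(a,c,e,s.at(e[0],zd-4))
a=cv2.resize(t.im[200:300,215:345],(390,300),interpolation=cv2.INTER_CUBIC);b=cv2.resize(s.im[y-50:y+50,x-50:x+50],(400,300),interpolation=cv2.INTER_CUBIC)
cv2.imwrite('pics/c4.png',np.hstack([a,b]));print(x,y)
```

```text
[[504.7, 163.5, 374.8], [504.7, 163.4, 374.7], [504.7, 163.2, 374.7]] [ 0.11553305  0.94799228 -2.13967241] 26.822232444180138
grasp [504.72933303 163.2002927  220.03515976] [263.64937078 246.23033634] [290.24349005 241.80574153]
disc top z 198.0351597625866
pred disc centre px [290.36592904 247.98353024]
366 [290.76229508 252.17759563] ((291.0032653808594, 249.7247772216797), (21.46548080444336, 31.281116485595703), 87.33116149902344) [501.49944253 164.42231383 194.03515976]
255 [322.04705882 235.60392157] ((329.65740966796875, 231.7936553955078), (17.420103073120117, 46.17228698730469), 49.257022857666016) [464.70354989  25.58821067 194.03515976]
101 [274.57425743 232.94059406] ((272.9096374511719, 229.77349853515625), (12.233108520507812, 24.175323486328125), 148.64926147460938) [605.76464185 121.17612112 194.03515976]
290 247
```

View pics/c4.png

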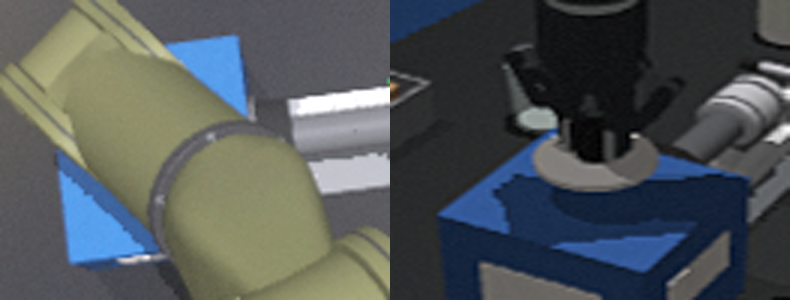

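The cover hangs level above the port, disc at side-view pixel (291,250) and hole at (291,262). It needs about 1 mm of correction, then I'll lower it gently.

Emit:
carry_out([
  [0, -0.05, 0.5, 0, 0, 0, 0],
  [0, 0, 0.5, 0, 0, 0, 0],
  [0, 0, 0.3, 0, 0, 0, 0],
  [0, 0, 0.1, 0, 0, 0, 0],
  [0, 0, 0.1, 0, 0, 0, 0],
  [0, 0, 0.1, 0, 0, 0, 0],
  [0, 0, 0, 0, 0, 0, 0],
])

```text
time_s: 11.1
ee_pos: [503.6, 163.1, 344.0]
tcp_rot: [0.0, 0.656, 0.755, 0.001]
force: [-3.2, 0.7, 9.8]
gripper_width: 27.0
gripper_force: 41.0
```

Emit:
carry_out([
  [0, -0.08, -0.03, 0, 0, 0, 0],
  [0, 0, 0.05, 0, 0, 0, 0],
  [0, 0, 0, 0, 0, 0, 0],
])

```text
time_s: 11.4
ee_pos: [503.0, 163.0, 344.0]
tcp_rot: [0.001, 0.656, 0.755, 0.002]
force: [-0.2, 1.5, 10.9]
gripper_width: 27.0
gripper_force: 41.1
```

Run:
```python
from h import *
p,r,o=pose();print(p,o['force'],o['wrist_torque'],r.as_matrix().round(4).tolist())
s=Cam('side')
for z in(186,):
  for a,c,q in blobs(s.im,(0,0,70),(180,60,255),(251,225,331,290),80)[:2]:
    e=cv2.fitEllipse(cv2.convexHull(q.astype(np.float32)));print(a,e,s.at(e[0],344-154.7-26).round(1))
x,y=290,255
cv2.imwrite('pics/c5.png',cv2.resize(s.im[215:290,245:345],(800,600),interpolation=cv2.INTER_CUBIC))
```

```text
[502.97521659 162.98038783 343.98982843] [-0.20551288  1.49517569 10.94471083] [-0.20274658  0.36245682 -0.04335515] [[-0.1391, 0.9903, 0.0037], [0.9903, 0.1391, 0.0019], [0.0014, 0.0039, -1.0]]
383 ((291.4817810058594, 258.10205078125), (22.114412307739258, 31.326290130615234), 88.2768325805664) [500.9 163.7 163.3]
261 ((323.9307556152344, 236.33447265625), (16.592573165893555, 30.8481502532959), 46.71104049682617) [488.8  20.2 163.3]
```

View pics/c5.png

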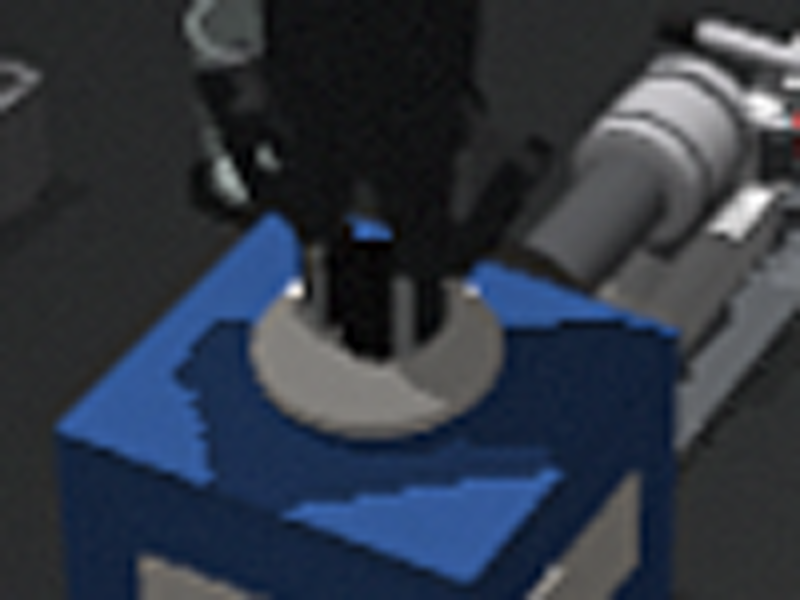

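Emit:
carry_out([
  [0, 0, -0.12, 0, 0, 0, 0],
  [0.08, 0.13, 0, 0, 0, 0, 0],
  [0, 0, 0.1, 0, 0, 0, 0],
  [0, 0, 0.05, 0, 0, 0, 0],
  [0, 0, 0.05, 0, 0, 0, 0],
  [0, 0, 0, 0, 0, 0, 0],
])

```text
time_s: 12.05
ee_pos: [504.6, 163.9, 340.3]
tcp_rot: [-0.0, 0.656, 0.755, -0.0]
force: [0.3, 0.9, -3.0]
gripper_width: 27.0
gripper_force: 39.7
```

Run:
```python
from h import *
p,r,o=pose();print(p,o['force'],o['wrist_torque'],r.as_matrix().round(4).tolist())
```

```text
[504.58145457 163.89751107 340.25621935] [ 0.29259596  0.88190673 -3.01730855] [0.16932933 0.01568655 0.00378926] [[-0.1387, 0.9903, -0.0007], [0.9903, 0.1387, -0.0001], [-0.0, -0.0007, -1.0]]
```

Entered freely. Lower the rest of the way.

Emit:
carry_out([
  [0, 0, 0.1, 0, 0, 0, 0],
  [0, 0, 0.1, 0, 0, 0, 0],
  [0, 0, 0.05, 0, 0, 0, 0],
  [0, 0, 0, 0, 0, 0, 0],
])

```text
time_s: 12.45
ee_pos: [504.7, 163.8, 336.3]
tcp_rot: [0.0, 0.656, 0.754, 0.0]
force: [-2.1, -1.0, 5.1]
gripper_width: 26.6
gripper_force: 40.4
```

Emit:
carry_out([
  [0, 0, 0, 0, 0, 0, 0.45],
  [0, 0, 0, 0, 0, 0, 0.6],
  [0, 0, 0, 0, 0, 0, 1],
  [0, 0, 0, 0, 0, 0, 1],
  [0, 0, -0.5, 0, 0, 0, 1],
  [0, 0, -1, 0, 0, 0, 1],
  [0, 0, -1, 0, 0, 0, 1],
  [0, 0, -1, 0, 0, 0, 1],
  [0, 0, -0.5, 0, 0, 0, 1],
])

```text
time_s: 13.35
ee_pos: [505.0, 164.2, 417.9]
tcp_rot: [0.001, 0.656, 0.755, 0.001]
force: [0.2, -0.1, 0.2]
gripper_width: 85.3
gripper_force: 0.0
```

Run:
```python
from h import *
s=Cam('side');p,r,o=pose();print(p,o['gripper_width'],o['force'])
for a,c,q in blobs(s.im,(0,0,70),(180,60,255),(251,225,331,290),80)[:2]:
    e=cv2.fitEllipse(cv2.convexHull(q.astype(np.float32)));print(a,e,s.at(e[0],154).round(1))
```

```text
[505.18733069 164.32815538 418.56353317] 85.32805744686597 [0.38273924 0.22210113 1.28595129]
428 ((291.067626953125, 260.3440856933594), (21.374242782592773, 31.210988998413086), 88.90117645263672) [502.7 163.6 154. ]
261 ((323.9307556152344, 236.33447265625), (16.592573165893555, 30.8481502532959), 46.71104049682617) [496.    9.8 154. ]
```

Emit:
carry_out([
  [-0.6, 0, 0, 0, 0, 0, 1],
  [-1, 0, 0, 0, 0, 0, 1],
  [-1, 0, 0, 0, 0, 0, 1],
  [-1, 0, 0, 0, 0, 0, 1],
  [-1, 0, 0, 0, 0, 0, 1],
  [-1, 0, 0, 0, 0, 0, 1],
  [-1, 0, 0, 0, 0, 0, 1],
  [-1, 0, 0, 0, 0, 0, 1],
  [-1, 0, 0, 0, 0, 0, 1],
  [-1, 0, 0, 0, 0, 0, 1],
])

```text
time_s: 14.4
ee_pos: [530.8, -28.3, 414.4]
tcp_rot: [-0.001, 0.657, 0.754, -0.001]
force: [0.1, 0.8, -0.2]
gripper_width: 85.6
gripper_force: 0.0
```

Emit:
carry_out([
  [-1, 0, 0, 0, 0, 0, 1],
  [-1, 0, 0, 0, 0, 0, 1],
  [-1, 0, 0, 0, 0, 0, 1],
  [-1, 0, 0, 0, 0, 0, 1],
  [-1, -0.2, 0, 0, 0, 0, 1],
  [-1, -0.2, 0, 0, 0, 0, 1],
  [-1, 0, 0, 0, 0, 0, 1],
  [-1, 0, 0, 0, 0, 0, 1],
  [-0.65, 0, 0, 0, 0, 0, 1],
  [0, 0, 0, 0, 0, 0, 1],
])

```text
time_s: 15.4
ee_pos: [546.7, -201.5, 414.5]
tcp_rot: [-0.0, 0.658, 0.753, -0.001]
force: [-0.2, 0.0, 0.3]
gripper_width: 85.3
gripper_force: 0.0
```

Emit:
carry_out([
  [0, 0, 0.5, 0, 0, 0, 1],
  [0, 0, 1, 0, 0, 0, 1],
  [0, 0, 1, 0, 0, 0, 1],
  [0, 0, 1, 0, 0, 0, 1],
  [0, 0, 1, 0, 0, 0, 1],
  [0, 0, 0, 0, 0, 0, 1],
])

```text
time_s: 16.0
ee_pos: [546.1, -197.0, 322.8]
tcp_rot: [-0.003, 0.655, 0.755, -0.001]
force: [-0.6, 0.0, -0.4]
gripper_width: 85.3
gripper_force: 0.0
```

Run:
```python
from h import *
t,s=Cam('top'),Cam('side');p,r,o=pose();print(p,r.as_matrix()[:,0].round(3))
for a,c,q in blobs(t.im,(0,0,170),(180,60,255),(240,225,295,275),80)[:2]:
    e=cv2.fitEllipse(cv2.convexHull(q.astype(np.float32)));print('cover',a,e,t.at(e[0],158).round(1))
a=cv2.resize(t.im[200:290,225:345],(400,300),interpolation=cv2.INTER_CUBIC);d=cv2.resize(t.im[190:280,330:450],(400,300),interpolation=cv2.INTER_CUBIC);b=cv2.resize(s.im[180:285,255:395],(400,300),interpolation=cv2.INTER_CUBIC)
cv2.imwrite('pics/c6.png',np.vstack([np.hstack([a,b]),np.hstack([d,d*0])]))
```

```text
[ 547.40193743 -197.51091903  325.5311213 ] [-0.14   0.99   0.001]
cover 945 ((266.2980651855469, 248.50978088378906), (36.26796340942383, 36.64052963256836), 82.3060302734375) [506.1 163.2 158. ]
```

View pics/c6.png

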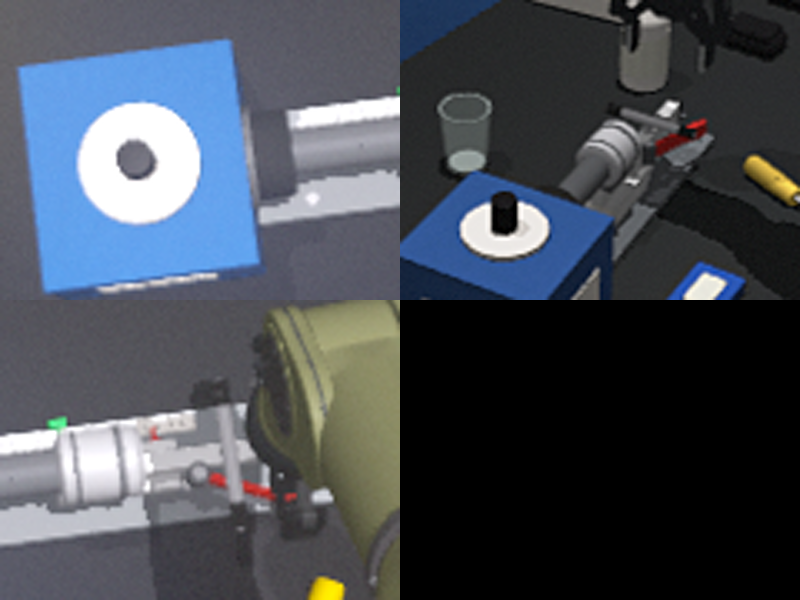

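The cover is seated flush: top view shows it at (266,248.5), which matches the hole centre. The gripper is above and behind the T-bar, so I'll descend astride the leg.

Emit:
carry_out([
  [0, 0, 1, 0, 0, 0, 1],
  [0, 0, 1, 0, 0, 0, 1],
  [0, 0, 1, 0, 0, 0, 1],
  [0, 0, 1, 0, 0, 0, 1],
  [0, 0, 0.8, 0, 0, 0, 1],
  [0, 0, 0.7, 0, 0, 0, 1],
  [0, 0, 0, 0, 0, 0, 1],
])

```text
time_s: 16.8
ee_pos: [547.2, -198.3, 214.9]
tcp_rot: [-0.001, 0.656, 0.755, -0.0]
force: [-0.1, 0.2, 0.4]
gripper_width: 85.3
gripper_force: 0.0
```

Emit:
carry_out([
  [0.2, 0, 0, 0, 0, 0, 1],
  [0.2, 0, 0, 0, 0, 0, 1],
  [0.2, 0, 0, 0, 0, 0, 1],
  [0.2, 0, 0, 0, 0, 0, 1],
  [0, 0, 0, 0, 0, 0, 1],
])

```text
time_s: 17.3
ee_pos: [545.6, -182.8, 216.5]
tcp_rot: [0.001, 0.656, 0.755, 0.0]
force: [1.7, -3.3, 1.7]
gripper_width: 85.3
gripper_force: 1.6
```

Emit:
carry_out([
  [0.5, 0, 0, 0, 0, 0, 1],
  [0.5, 0, 0, 0, 0, 0, 1],
  [0.5, 0, 0, 0, 0, 0, 1],
  [0.5, 0, 0, 0, 0, 0, 1],
  [0.5, 0, 0, 0, 0, 0, 1],
  [0.3, 0, 0, 0, 0, 0, 1],
  [0, 0, 0, 0, 0, 0, 1],
])

```text
time_s: 18.0
ee_pos: [537.5, -126.8, 216.1]
tcp_rot: [0.0, 0.656, 0.755, 0.0]
force: [0.4, -3.5, 3.3]
gripper_width: 85.4
gripper_force: 2.0
```

Run:
```python
from h import *
t,s=Cam('top'),Cam('side');p,r,o=pose();print(p,r.as_matrix()[:,0].round(3),o['force'],o['wrist_torque'])
for a,c,q in blobs(t.im,(0,70,60),(12,255,255),(320,205,450,275),2): print('red',a,c,q.min(0),q.max(0),t.at(c,20).round(1))
for a,c,q in blobs(t.im,(45,100,60),(80,255,255),(300,205,450,275)): print('green',a,c,q.min(0),q.max(0),t.at(c,20).round(1))
cv2.imwrite('pics/c7.png',np.hstack([cv2.resize(t.im[200:270,325:410],(486,400),interpolation=cv2.INTER_CUBIC),cv2.resize(s.im[190:290,310:388],(312,400),interpolation=cv2.INTER_CUBIC)]))
```

```text
[ 537.50097328 -127.70345574  215.86166389] [-0.138  0.99  -0.001] [ 0.63184072 -3.99042481  3.20604646] [-0.70021581 -0.08127881  0.20208223]
red 20 [393.75 253.85] [391 252] [397 256] [ 510.9 -167.1   20. ]
red 7 [371.         246.42857143] [370 245] [372 248] [ 530.3 -105.7   20. ]
green 18 [346.66666667 226.5       ] [344 225] [349 228] [584.  -39.4  20. ]
```

View pics/c7.png

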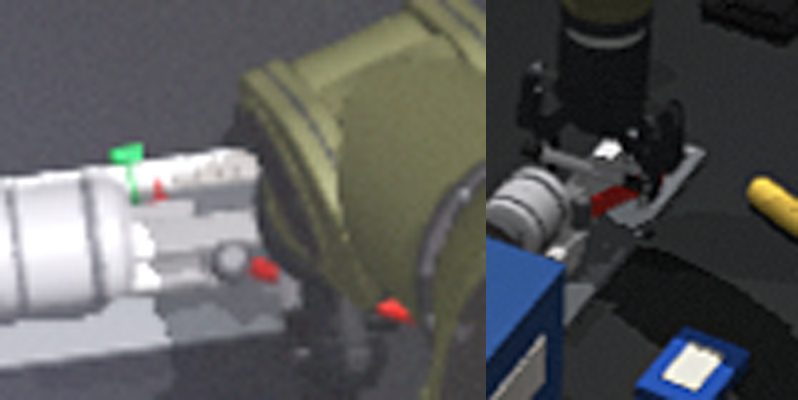

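Crop shows the green blade tip at about (348.6,233) and the red pointer tip at about (352.4,232), roughly 10 mm still to go. Measuring that more exactly.

```bash
cat >> h.py <<'E'
UY=np.array([-.1385,.990,0])
def gap():
    t=Cam('top');I=t.im[226:240,343:362].astype(int);b,g,r=I[...,0],I[...,1],I[...,2]
    w1=np.clip(g-np.maximum(b,r)-8,0,None);w2=np.clip(r-np.maximum(g,b)-8,0,None);w1[:3]=0
    y,x=np.mgrid[226:240,343:362];f=lambda w:np.array([(w*x).sum(),(w*y).sum()])/max(w.sum(),1)
    print(w1);print(w2)
    G,P=f(w1),f(w2);a,b=t.at(G,20),t.at(P,20);print(G,P,a.round(1),b.round(1),'gap',((a-b)@UY).round(2),'lateral',((a-b)@[.99,.1385,0]).round(1))
E
python3 -c "
from h import *
gap()"
```

```text
[[ 0  0  0  0  0  0  0  0  0  0  0  0  0  0  0  0  0  0  0]
 [ 0  0  0  0  0  0  0  0  0  0  0  0  0  0  0  0  0  0  0]
 [ 0  0  0  0  0  0  0  0  0  0  0  0  0  0  0  0  0  0  0]
 [ 0  0  0  0 34 10  0  0  0  0  0  0  0  0  0  0  0  0  0]
 [ 0  0  0  0 36 11  0  0  0  0  0  0  0  0  0  0  0  0  0]
 [ 0  0  0  0 26 24  0  0  0  0  0  0  0  0  0  0  0  0  0]
 [ 0  0  0  0 20 47  0  0  0  0  0  0  0  0  0  0  0  0  0]
 [ 0  0  0  0  0 47  0  0  0  0  0  0  0  0  0  0  0  0  0]
 [ 0  0  0  0  0 39  9  0  0  0  0  0  0  0  0  0  0  0  0]
 [ 0  0  0  0  0 17  1  0  0  0  0  0  0  0  0  0  0  0  0]
 [ 0  0  0  0  0  0  0  0  0  0  0  0  0  0  0  0  0  0  0]
 [ 0  0  0  0  0  0  0  0  0  0  0  0  0  0  0  0  0  0  0]
 [ 0  0  0  0  0  0  0  0  0  0  0  0  0  0  0  0  0  0  0]
 [ 0  0  0  0  0  0  0  0  0  0  0  0  0  0  0  0  0  0  0]]
[[  0   0   0   0   0   0   0   0   0   0   0   0   0   0   0   0   0   0
    0]
 [  0   0   0   0   0   0   0   0   0   0   0   0   0   0   0   0   0   0
    0]
 [  0   0   0   0   0   0   0   0   0   0   0   0   0   0   0   0   0   0
    0]
 [  0   0   0   
[... 293 characters left out ...]
  0   0
    0]
 [  0   0   0   0   0   0   0   0   0  53  74   0   0   0   0   0   0   0
    0]
 [  0   0   0   0   0   0   0   0   0  46 106  26   0   0   0   0   0   0
    0]
 [  0   0   0   0   0   0   0   0   0  12   0   0   0   0   0   0   0   0
    0]
 [  0   0   0   0   0   0   0   0   0   0   0   0   0   0   0   0   0   0
    0]
 [  0   0   0   0   0   0   0   0   0   0   0   0   0   0   0   0   0   0
    0]
 [  0   0   0   0   0   0   0   0   0   0   0   0   0   0   0   0   0   0
    0]
 [  0   0   0   0   0   0   0   0   0   0   0   0   0   0   0   0   0   0
    0]]
[347.66978193 231.75389408] [352.57285429 232.93812375] [569.6 -42.2  20. ] [566.5 -55.6  20. ] gap 12.76 lateral 4.9
```

Emit:
carry_out([
  [0.3, 0.1, 0, 0, 0, 0, 1],
  [0.3, 0.1, 0, 0, 0, 0, 1],
  [0, 0, 0, 0, 0, 0, 1],
  [0, 0, 0, 0, 0, 0, 1],
])

```text
time_s: 18.55
ee_pos: [538.2, -115.8, 215.1]
tcp_rot: [-0.001, 0.657, 0.754, -0.002]
force: [-2.7, -4.5, 2.1]
gripper_width: 85.5
gripper_force: 2.1
```

```bash
python3 -c "
from h import *
gap();p,r,o=pose();print(p,o['force'],o['time_s'])" | tail -2
```

```text
[347.62411348 231.43971631] [348.94936709 234.46835443] [570.5 -42.1  20. ] [562.2 -45.8  20. ] gap 2.48 lateral 8.7
[ 538.1855252  -115.89154337  215.02695226] [-1.90449639 -5.28170735  0.94525145] 18.6
```

Emit:
carry_out([
  [0.06, 0, 0, 0, 0, 0, 1],
  [0, 0, 0, 0, 0, 0, 1],
  [0, 0, 0, 0, 0, 0, 1],
  [0, 0, 0, 0, 0, 0, 1],
])

```text
time_s: 19.0
ee_pos: [538.0, -115.1, 215.0]
tcp_rot: [-0.001, 0.657, 0.754, -0.002]
force: [-2.2, -5.5, 2.5]
gripper_width: 85.7
gripper_force: 2.4
```

```bash
python3 -c "
from h import *
gap();p,r,o=pose();print(p,o['force'],o['time_s'])" | cut -c1-60
```

```text
[[ 0  0  0  0  0  0  0  0  0  0  0  0  0  0  0  0  0  0  0]
 [ 0  0  0  0  0  0  0  0  0  0  0  0  0  0  0  0  0  0  0]
 [ 0  0  0  0  0  0  0  0  0  0  0  0  0  0  0  0  0  0  0]
 [ 0  0  0  0 34  9  0  0  0  0  0  0  0  0  0  0  0  0  0]
 [ 0  0  0  0 37 10  0  0  0  0  0  0  0  0  0  0  0  0  0]
 [ 0  0  0  0 26 25  0  0  0  0  0  0  0  0  0  0  0  0  0]
 [ 0  0  0  0 14 31  0  0  0  0  0  0  0  0  0  0  0  0  0]
 [ 0  0  0  0  0 39  0  0  0  0  0  0  0  0  0  0  0  0  0]
 [ 0  0  0  0  0 44  8  0  0  0  0  0  0  0  0  0  0  0  0]
 [ 0  0  0  0  0  0  0  0  0  0  0  0  0  0  0  0  0  0  0]
 [ 0  0  0  0  0  0  0  0  0  0  0  0  0  0  0  0  0  0  0]
 [ 0  0  0  0  0  0  0  0  0  0  0  0  0  0  0  0  0  0  0]
 [ 0  0  0  0  0  0  0  0  0  0  0  0  0  0  0  0  0  0  0]
 [ 0  0  0  0  0  0  0  0  0  0  0  0  0  0  0  0  0  0  0]]
[[ 0  0  0  0  0  0  0  0  0  0  0  0  0  0  0  0  0  0  0]
 [ 0  0  0  0  0  0  0  0  0  0  0  0  0  0  0  0  0  0  0]
 [ 0  0  0  0  0  0  0  0  0  0  0  0  0  0  0  0  0  0  0]
 [ 0  0  0  0  0  0  0  0  0  0  0  0  0  0  0  0  0  0  0]
 [ 0  0  0  0  0  0  0  0  0  0  0  0  0  0  0  0  0  0  0]
 [ 0  0  0  0  0  0  0  0  0  0  0  0  0  0  0  0  0  0  0]
 [ 0  0  0  0  0  0  2  0  0  0  0  0  0  0  0  0  0  0  0]
 [ 0  0  0  0  0  0  6  0  0  0  0  0  0  0  0  0  0  0  0]
 [ 0  0  0  0  0  0  0  0  0  0  0  0  0  0  0  0  0  0  0]
 [ 0  0  0  0 31 13 23 30  0  0  0  0  0  0  0  0  0  0  0]
 [ 0  0  0  0  0  0  0  0  0  0  0  0  0  0  0  0  0  0  0]
 [ 0  0  0  0  0  0  0  0  0  0  0  0  0  0  0  0  0  0  0]
 [ 0  0  0  0  0  0  0  0  0  0  0  0  0  0  0  0  0  0  0]
 [ 0  0  0  0  0  0  0  0  0  0  0  0  0  0  0  0  0  0  0]]
[347.62815884 231.52707581] [348.57142857 234.82857143] [570
[ 538.03289413 -115.09253022  215.02893271] [-2.74030732 -5.
```

Aligned: the red base spans columns 347–350 around the green line at about 348.3, so the gap is under 1 mm. Close on the lever.

Emit:
carry_out([
  [0, 0, 0, 0, 0, 0, 0.85],
  [0, 0, 0, 0, 0, 0, 0.7],
  [0, 0, 0, 0, 0, 0, 0.55],
  [0, 0, 0, 0, 0, 0, 0.4],
  [0, 0, 0, 0, 0, 0, 0.25],
  [0, 0, 0, 0, 0, 0, 0.1],
  [0, 0, 0, 0, 0, 0, 0],
  [0, 0, 0, 0, 0, 0, 0],
  [0, 0, 0, 0, 0, 0, 0],
  [0, 0, 0, 0, 0, 0, 0],
], squeeze=60)

```text
time_s: 20.05
ee_pos: [540.4, -114.1, 215.9]
tcp_rot: [0.001, 0.656, 0.755, 0.001]
force: [3.8, -3.4, 2.1]
gripper_width: 22.6
gripper_force: 58.6
```

```bash
python3 -c "
from h import *
gap();p,r,o=pose();print(p,o['force'],o['time_s'],r.as_matrix()[:,0])
t=Cam('top');s=Cam('side');cv2.imwrite('pics/c8.png',np.hstack([cv2.resize(t.im[200:270,325:410],(486,400),interpolation=cv2.INTER_CUBIC),cv2.resize(s.im[190:290,310:388],(312,400),interpolation=cv2.INTER_CUBIC)]))" | tail -18
```

```text
[ 0  0  0  0  0  0  0  0  0  0  0  0  0  0  0  0  0  0  0]
 [ 0  0  0  0  0  0  0  0  0  0  0  0  0  0  0  0  0  0  0]]
[[ 0  0  0  0  0  0  0  0  0  0  0  0  0  0  0  0  0  0  0]
 [ 0  0  0  0  0  0  0  0  0  0  0  0  0  0  0  0  0  0  0]
 [ 0  0  0  0  0  0  0  0  0  0  0  0  0  0  0  0  0  0  0]
 [ 0  0  0  0  0  0  0  0  0  0  0  0  0  0  0  0  0  0  0]
 [ 0  0  0  0  0  0  0  0  0  0  0  0  0  0  0  0  0  0  0]
 [ 0  0  0  0  0  0  0  0  0  0  0  0  0  0  0  0  0  0  0]
 [ 0  0  0  6 39  0  0  0  0  0  0  0  0  0  0  0  0  0  0]
 [ 0  0  0 13 69  0  0  0  0  0  0  0  0  0  0  0  0  0  0]
 [ 0  0  0 12 73  0  0  0  0  0  0  0  0  0  0  0  0  0  0]
 [ 0  0  0 49 79 18  6  0  0  0  0  0  0  0  0  0  0  0  0]
 [ 0  0  0  0  0  0  0  0  0  0  0  0  0  0  0  0  0  0  0]
 [ 0  0  0  0  0  0  0  0  0  0  0  0  0  0  0  0  0  0  0]
 [ 0  0  0  0  0  0  0  0  0  0  0  0  0  0  0  0  0  0  0]
 [ 0  0  0  0  0  0  0  0  0  0  0  0  0  0  0  0  0  0  0]]
[347.67567568 231.35585586] [346.86263736 233.94505495] [570.7 -42.3  20. ] [563.6 -40.1  20. ] gap -3.11 lateral 6.7
[ 540.41697289 -114.07621822  215.87136738] [ 2.51076056 -3.65693199  2.73083291] 20.1 [-1.38848889e-01  9.90313522e-01 -3.38395651e-04]
```

View pics/c8.png

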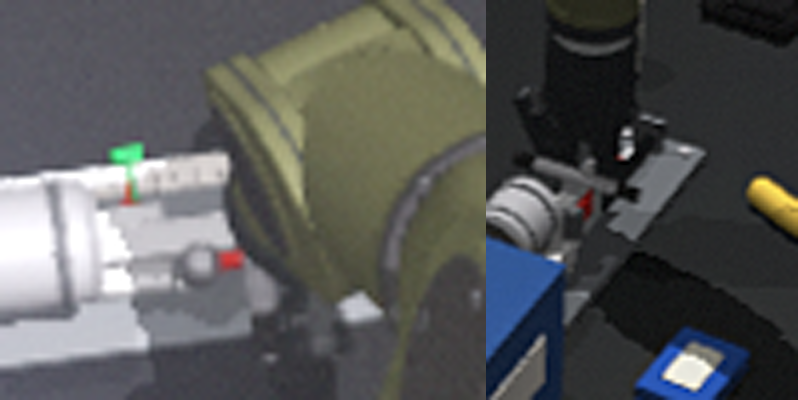

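The lever is closed in line with the bar. The pointer crept about 3 mm past the green line (red around column 347 against 348.2), so I'll draw it back 3 mm in the grip.

Emit:
carry_out([
  [-0.08, 0, 0, 0, 0, 0, 0],
  [-0.08, 0, 0, 0, 0, 0, 0],
  [0, 0, 0, 0, 0, 0, 0],
  [0, 0, 0, 0, 0, 0, 0],
  [0, 0, 0, 0, 0, 0, 0],
])

```text
time_s: 20.7
ee_pos: [540.7, -115.5, 215.9]
tcp_rot: [0.0, 0.656, 0.755, 0.002]
force: [3.3, 3.7, 3.3]
gripper_width: 22.9
gripper_force: 59.2
```

```bash
python3 -c "
from h import *
gap();p,r,o=pose();print(p,o['force'],o['time_s'],o['gripper_width'],o['gripper_force'])"
```

```text
[[ 0  0  0  0  0  0  0  0  0  0  0  0  0  0  0  0  0  0  0]
 [ 0  0  0  0  0  0  0  0  0  0  0  0  0  0  0  0  0  0  0]
 [ 0  0  0  0  0  0  0  0  0  0  0  0  0  0  0  0  0  0  0]
 [ 0  0  0  0 34 10  0  0  0  0  0  0  0  0  0  0  0  0  0]
 [ 0  0  0  0 32 11  0  0  0  0  0  0  0  0  0  0  0  0  0]
 [ 0  0  0  0 42 43  0  0  0  0  0  0  0  0  0  0  0  0  0]
 [ 0  0  0  0  0 36  0  0  0  0  0  0  0  0  0  0  0  0  0]
 [ 0  0  0  0  0 34  0  0  0  0  0  0  0  0  0  0  0  0  0]
 [ 0  0  0  0  0 37  8  0  0  0  0  0  0  0  0  0  0  0  0]
 [ 0  0  0  0  0  0  0  0  0  0  0  0  0  0  0  0  0  0  0]
 [ 0  0  0  0  0  0  0  0  0  0  0  0  0  0  0  0  0  0  0]
 [ 0  0  0  0  0  0  0  0  0  0  0  0  0  0  0  0  0  0  0]
 [ 0  0  0  0  0  0  0  0  0  0  0  0  0  0  0  0  0  0  0]
 [ 0  0  0  0  0  0  0  0  0  0  0  0  0  0  0  0  0  0  0]]
[[ 0  0  0  0  0  0  0  0  0  0  0  0  0  0  0  0  0  0  0]
 [ 0  0  0  0  0  0  0  0  0  0  0  0  0  0  0  0  0  0  0]
 [ 0  0  0  0  0  0  0  0  0  0  0  0  0  0  0  0  0  0  0]
 [ 0  0  0  0  0  0  0  0  0  0  0  0  0  0  0  0  0  0  0]
 [ 0  0  0  0  0  0  0  0  0  0  0  0  0  0  0  0  0  0  0]
 [ 0  0  0  0  0  0  0  0  0  0  0  0  0  0  0  0  0  0  0]
 [ 0  0  0  6 27  0  0  0  0  0  0  0  0  0  0  0  0  0  0]
 [ 0  0  0  8 48  0  0  0  0  0  0  0  0  0  0  0  0  0  0]
 [ 0  0  0  4 39  0  0  0  0  0  0  0  0  0  0  0  0  0  0]
 [ 0  0  0 26 75 20 16  7  0  0  0  0  0  0  0  0  0  0  0]
 [ 0  0  0  0  0  0  0  0  0  0  0  0  0  0  0  0  0  0  0]
 [ 0  0  0  0  0  0  0  0  0  0  0  0  0  0  0  0  0  0  0]
 [ 0  0  0  0  0  0  0  0  0  0  0  0  0  0  0  0  0  0  0]
 [ 0  0  0  0  0  0  0  0  0  0  0  0  0  0  0  0  0  0  0]]
[347.65156794 231.37630662] [347.10507246 234.07971014] [570.6 -42.2  20. ] [563.2 -40.8  20. ] gap -2.43 lateral 7.1
[ 540.63410399 -115.48485903  215.85217745] [3.11286486 3.63530132 2.94836132] 20.75 22.347405055061124 59.156473875045776
```

Emit:
carry_out([
  [-0.1, 0, 0, 0, 0, 0, 0],
  [0, 0, 0, 0, 0, 0, 0],
  [0, 0, 0, 0, 0, 0, 0],
  [0, 0, 0, 0, 0, 0, 0],
  [0, 0, 0, 0, 0, 0, 0],
])

```text
time_s: 21.25
ee_pos: [541.0, -117.9, 215.8]
tcp_rot: [0.0, 0.656, 0.755, 0.001]
force: [3.6, 3.1, 2.8]
gripper_width: 22.9
gripper_force: 59.0
```

```bash
python3 -c "
from h import *
gap();p,r,o=pose();print(p,o['force'],o['time_s'],o['gripper_width'],o['gripper_force'])"|tail -10
```

```text
[ 0  0  0  0  0  0  9  0  0  0  0  0  0  0  0  0  0  0  0]
 [ 0  0  0  0  0  0 12  0  0  0  0  0  0  0  0  0  0  0  0]
 [ 0  0  0  0  0  0  0  0  0  0  0  0  0  0  0  0  0  0  0]
 [ 0  0  0  0 29 21 42 37  6  0  0  0  0  0  0  0  0  0  0]
 [ 0  0  0  0  0  0  0  0  0  0  0  0  0  0  0  0  0  0  0]
 [ 0  0  0  0  0  0  0  0  0  0  0  0  0  0  0  0  0  0  0]
 [ 0  0  0  0  0  0  0  0  0  0  0  0  0  0  0  0  0  0  0]
 [ 0  0  0  0  0  0  0  0  0  0  0  0  0  0  0  0  0  0  0]]
[347.61883408 231.65470852] [348.80769231 234.67307692] [569.9 -42.1  20. ] [561.7 -45.4  20. ] gap 2.12 lateral 8.6
[ 540.99454905 -117.87454424  215.85078269] [3.77099547 2.98371922 2.46020386] 21.3 22.795113931293375 58.98454964160919
```

Emit:
carry_out([
  [0, 0, 0, 0, 0, 0, 0],
  [0, 0, 0, 0, 0, 0, 0],
  [0, 0, 0, 0, 0, 0, 0],
  [0, 0, 0, 0, 0, 0, 0],
])

```text
time_s: 21.7
ee_pos: [541.0, -117.9, 215.9]
tcp_rot: [0.0, 0.656, 0.755, 0.001]
force: [4.2, 2.9, 2.1]
gripper_width: 22.6
gripper_force: 59.0
```

```bash
python3 -c "
from h import *
gap();p,r,o=pose();print(p,o['force'],np.abs(o['dq']).max(),o['gripper_force']);print(close_job())"|tail -8
```

```text
[ 0  0  0  0  0  0  0  0  0  0  0  0  0  0  0  0  0  0  0]
 [ 0  0  0  0  0  0  0  0  0  0  0  0  0  0  0  0  0  0  0]
 [ 0  0  0  0  0  0  0  0  0  0  0  0  0  0  0  0  0  0  0]
 [ 0  0  0  0  0  0  0  0  0  0  0  0  0  0  0  0  0  0  0]]
[347.62844037 231.67889908] [348.7721519  234.68987342] [569.8 -42.1  20. ] [561.6 -45.3  20. ] gap 2.0 lateral 8.6
[ 540.98575319 -117.90729216  215.84860696] [4.3834458  3.11822442 3.02181573] 0.002700474129773607 58.98575484752655
the job is handed in; nothing more can be done
None
```

I handed the job in at about 22 s: the cover sits flush in the opening, and the gripper is still pinching the leg and closed lever at 59 N, with the pointer measured 1–2 mm from the green index (limit 5 mm); the hand-in returned no verdict.

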